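# Rehang the clear caddy that fits the free pegs

### The job

The bamboo back brush is lying across one of the two pairs of pegs on the pegboard. On the other, free pair, hang whichever of the two clear caddies fits between those pegs, so that it is carried by its side lips, and stand the orange bottle upright in that caddy. Leave the brush, the other caddy, the tumbler and the soap pump where they are.

Things in the scene. Friction and masses are not known exactly. Their poses are not given: they have to be found in the camera images.
- ledge: Tiled ledge behind the counter carrying the white pegboard (face 12 mm in front of the tiles). Its top is 175 mm above the counter, the board's 165 mm. Origin: foot of the tiled face, halfway along; +x into the wall, +y left seen from the robot. The two peg pairs are side by side, middles at y = +160 and -160 mm; which pair is on which side varies.
- pegs_close: Two chrome pegs set close together. Origin: on the board's face, midway between them, level with their top (140 mm above the counter); +x into the board, +y left, +z up. Level rods 8 mm thick, parallel to x, centres at y = +50 and -50 mm (clear gap 92 mm), standing out to x = -140 mm, where the ends (x = -131 to -144 mm) turn up 14 mm above the pegs' top.
- pegs_apart: Two chrome pegs set wider apart; same height, length, turned-up ends, origin and axes as pegs_close, but centres at y = +70 and -70 mm (clear gap 132 mm).
- brush: Bamboo back brush, 310 mm long, lying along y across one pair of pegs (either pair, either side). Handle 24 mm wide, 14 mm thick, y = -150 to +90 mm; head 50 mm wide, y = +90 to +160 mm, bristles 18 mm downwards. Origin: under the handle, about midway between the pegs it lies on, about 60 mm in front of the board. Must stay there.
- caddy_small: Smaller clear open-topped caddy on the counter. Origin: centre of its underside; +z up, front to -x. Body 100 mm deep (x), 82 mm wide (y) at the top, 74 mm at the floor. Teal lips along both sides, 4 mm thick, underside at z = 70 mm, outer edges at y = +/-59 mm: hung, they lie on the pegs, its centre 50 to 80 mm in front of the board. About 160 g.
- caddy_small_handle (a point): Middle of that caddy's fixed teal handle bar, at x = +16, y = 0, z = 125 mm in its frame. Bar 12 x 12 mm, along the caddy's y, to grip across x from above; its upright ends (14 mm in x) stand at y = +/-37 mm.
- caddy_small_bay (a point): Middle of the roomy bay in front of the handle, on the caddy's floor, at x = -20, y = 0, z = 4 mm in its frame. The bay is 55 mm free in x and 68 mm in y; the bottle goes here.
- caddy_large: Larger clear open-topped caddy on the counter. Origin: centre of its underside; +z up, front to -x. Body 100 mm deep (x), 122 mm wide (y) at the top, 114 mm at the floor. Teal lips along both sides, 4 mm thick, underside at z = 70 mm, outer edges at y = +/-79 mm: hung, they lie on the pegs, its centre 50 to 80 mm in front of the board. About 160 g.
- caddy_large_handle (a point): Middle of that caddy's fixed teal handle bar, at x = +16, y = 0, z = 125 mm in its frame. Bar 12 x 12 mm, along the caddy's y, to grip across x from above; its upright ends (14 mm in x) stand at y = +/-57 mm.
- caddy_large_bay (a point): Middle of the roomy bay in front of the handle, on the caddy's floor, at x = -20, y = 0, z = 4 mm in its frame. The bay is 55 mm free in x and 108 mm in y; the bottle goes here.
- bottle: Small orange body-wash bottle with a white cap, standing on the counter, 133 mm tall: round body 38 mm across up to 100 mm, cap 34 mm across above that, to grip. Origin: centre of its underside, +z up. About 130 g.
- tumbler: Blue ceramic tumbler, 70 mm across, 90 mm high, on the counter below the board, between the two pairs of pegs. Origin: centre of its underside. Must stay.
- pump: White soap pump with a steel spout, 56 mm across, 150 mm high, on the counter at the left end of the board. Origin: centre of its underside. Must stay.
There are look-alikes about, which are no part of the job. Leave any blue, brown or green look-alike of the caddy_small alone.

How it is judged:
By the outcome, as a careful person would: the job done as asked, in the order asked, and still so for the second after the job is handed in, with the robot touching nothing.
It also fails if it takes over 64 s, if anything falls off the work surface, if the arm or the gripper's body presses on something with over 40 N, if the wrist force passes 120 N, or if a joint passes its speed limit or range.

### The arm

A 6-joint arm with a two-finger parallel gripper is mounted at the origin on the work surface. World frame = base frame: x ahead of the robot, y to its left, z up, the work surface at z = 0. Lengths are in m, angles in rad, forces in N, time in s.
With the tool pointing down it reaches from about 0.375 to 0.9 m from the base axis. Payload 3.1 kg.
Tool frame: the origin (TCP) lies between the finger pads; the fingertips stand 25 mm ahead of it and the grasp point (between the pads) lies 6 mm ahead of it; y points along the fingers, x is the direction in which the jaws open and shut, and the axes are right-handed (so a half turn about y gives the same grasp; the last joint's range is limited). The gripper opens to 87 mm and grips with 3 to 60 N. Pads are 19 mm wide; open, the fingers measure 117 mm over their backs; the gripper's body (75 mm by 190 mm) begins 51 mm behind the grasp point.
Start: joints at [0.947, 0.527, 1.433, -0, 1.181, -0.178], TCP at [0.269, 0.564, 0.248] pointing down, gripper open.
Joint ranges: [-3.08, 3.08], [-0.75, 2.2], [0.22, 2.44], [-1.43, 4.57], [0, 2.65], [-2.85, 2.85]. Speed limits (rad/s): [2.79, 2.79, 3.14, 3.14, 3.14, 3.14].

### API

Orientations are given as a unit quaternion [x, y, z, w].
In Python, from rig import robot gives the robot as it stands.
- The arm moves only by the tool carry_out, never from a script. Its argument "moves" is a list of rows, each a list of 7 numbers: the opening, from 0 (shut) to 1 (fully open), then the shift along the tool's x, y, z in cm, then the turn, a rotation vector about the tool's x, y, z in rad. In form: [[grip, x, y, z, rx, ry, rz], ...]. A call has 1 to 20 rows; each row is the pose to reach, as a shift and turn from the pose commanded when the call began, along the tool's axes at that moment; what a row does not reach only later rows make up. A row lasts 1/10 s, in which the tool goes at most 50 mm and 8.59 degrees, less where a joint would pass 70% of its speed; a pose out of reach is approached as far as the arm can. A call with a gripper value outside its range is refused whole. The fingers move at their own pace and stop on an object; "force" is the grip in N (left out, the last holds). Time passes only in rows, so rows that repeat a pose let the fingers close. It gives the time, the measured TCP pose, the force and the opening at its end, in the units of the state.
- robot.get_obs(): the state, without advancing time (a new reading comes with each control period).
- robot.camera(name): name is "side" or "top"; returns the picture (480x640x3 uint8, red, green, blue); there is no depth.
- robot.camera_params(name): a dict with "fx", "fy", "cx", "cy" (pixels), "extrinsics" (4x4, takes a point from camera to world coordinates). Camera axes: x right, y down, z forward; pixel columns grow to the right and rows downward; lengths in m; the calibration is good to about 2 mm. A picture is of the moment at which its call begins. camera_params takes no time and is no camera call.
- robot.hand_in(): hands the job in, once; it reports no verdict.
The state is a dict: "time": time; "q": joint angles; "joint_velocities": joint speeds; "joint_torque": joint torques, N m; "position": TCP position; "tool_rot": TCP orientation; "ft_force": force on the tool from outside, world axes, zero at the start; "moment": the same for the moment, N m; "grip_width": finger opening in m.
Only numpy, scipy, OpenCV 4.12 (cv2) and the standard library are available. Lean on these libraries where they do the work, as an engineer would, in place of code of your own. Each camera call takes 0.05 s, during which the arm holds its last target.

## Working session

There is one attempt and no reset: what is moved stays moved. The work goes in short steps, Python scripts to look and compute and a tool call to move; the robot and the scene stay as the last step left them, time stands still between calls to the robot, and variables do not carry over. Pictures are saved under pics/ and viewed, and the job is handed in when it is done.

Besides the shell and the picture viewer there is one more tool, called after "Call:" as name(argument=value, ...) on one line, values as JSON. carry_out: Moves the arm, as the interface text tells. Its arguments: {"type":"object","properties":{"moves":{"type":"array"},"force":{"type":"number"}},"required":["moves"]}

```bash
ls; mkdir -p pics
python3 - <<'E'
from rig import robot
import cv2,json
for n in("side","top"):
    im=robot.camera(n); cv2.imwrite(f"pics/{n}0.png",im[:,:,::-1]); p=robot.camera_params(n); print(n,p)
o=robot.get_obs();print(o)
E
```

```text
pics
side {'fx': 499.4015141832091, 'fy': 499.4015141832091, 'cx': 321.24160215099226, 'cy': 234.90635317272697, 'extrinsics': array([[ 0.99520256, -0.06326283,  0.07463026,  0.37458814],
       [-0.09772086, -0.6057849 ,  0.78960451, -1.08161654],
       [-0.00474273, -0.79310937, -0.60906078,  0.87461148],
       [ 0.        ,  0.        ,  0.        ,  1.        ]])}
top {'fx': 560.6533433654944, 'fy': 560.6533433654944, 'cx': 317.13865119815057, 'cy': 228.07283588696876, 'extrinsics': array([[-0.02407685, -0.9958991 ,  0.08720827,  0.37572742],
       [-0.99970201,  0.02433614,  0.00191112, -0.05941724],
       [-0.00402559, -0.08713627, -0.99618827,  1.29705501],
       [ 0.        ,  0.        ,  0.        ,  1.        ]])}
{'time': 0.1, 'q': array([ 9.46504899e-01,  5.28359881e-01,  1.43373968e+00, -5.29452191e-05,
        1.18139938e+00, -1.78515696e-01]), 'joint_velocities': array([ 8.31155321e-04, -2.62632187e-03, -1.58950589e-03,  4.21081492e-06,
        2.17007335e-03,  1.01910162e-03]), 'joint_torque': array([-6.18606555e-04, -4.40984416e+01, -1.77150357e+01,  6.35360274e-02,
        5.34207956e-02, -5.12910367e-05]), 'position': array([0.2691151 , 0.56343459, 0.2466886 ]), 'tool_rot': array([ 0.59841954,  0.37649554, -0.37773236, -0.59788246]), 'ft_force': array([-0.54727899, -0.0149872 ,  0.41568974]), 'moment': array([ 0.03842798, -0.00080803, -0.0015935 ]), 'grip_width': 0.08711938123796768}
```

View pics/side0.png

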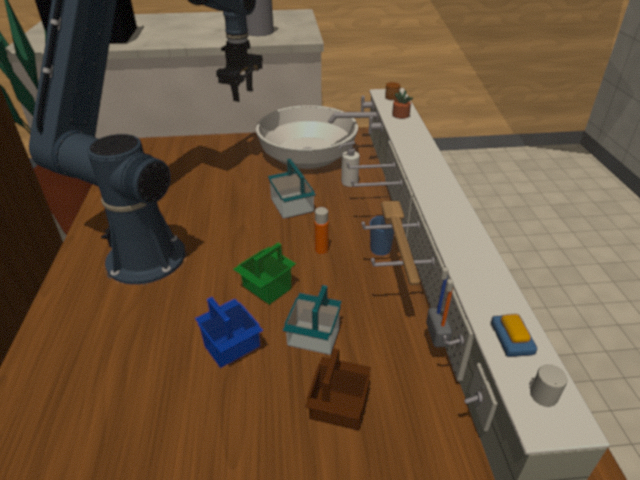

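View pics/top0.png

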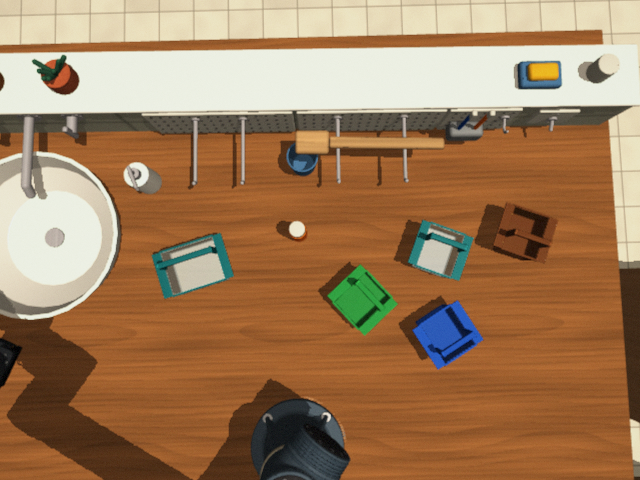

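Run:
```python
from rig import robot
from scipy.spatial.transform import Rotation as R
o=robot.get_obs();print(R.from_quat(o['tool_rot']).as_matrix().round(4)); print(o['q'])
```

```text
[[ 4.311e-01 -1.100e-03 -9.023e-01]
 [ 9.023e-01 -1.600e-03  4.311e-01]
 [-1.900e-03 -1.000e+00  3.000e-04]]
[ 9.46504899e-01  5.28359881e-01  1.43373968e+00 -5.29452191e-05
  1.18139938e+00 -1.78515696e-01]
```

Top view: the left free pair (x≈195 and 243, 48 px apart) is the close pair, and the brush lies across the right, apart pair (337 and 405). Candidates for the small caddy are teal/clear at (440,250), teal/clear at (193,265), which is wider (the large one), and the green (362,300), blue (448,334) and brown (525,232) look-alikes. The small clear caddy should be the one at (440,250). I'll check it in close crops.

Run:
```python
import cv2
t=cv2.imread("pics/top0.png");s=cv2.imread("pics/side0.png")
def c(im,x0,y0,w,h,k,n): cv2.imwrite(n,cv2.resize(im[y0:y0+h,x0:x0+w],None,fx=k,fy=k,interpolation=cv2.INTER_CUBIC))
c(t,395,205,100,80,8,"pics/c1.png"); c(s,270,275,90,85,7,"pics/c2.png")
c(t,120,100,200,120,4,"pics/c3.png"); c(s,280,90,180,130,4,"pics/c4.png")
```

```text
(no output)
```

View pics/c1.png

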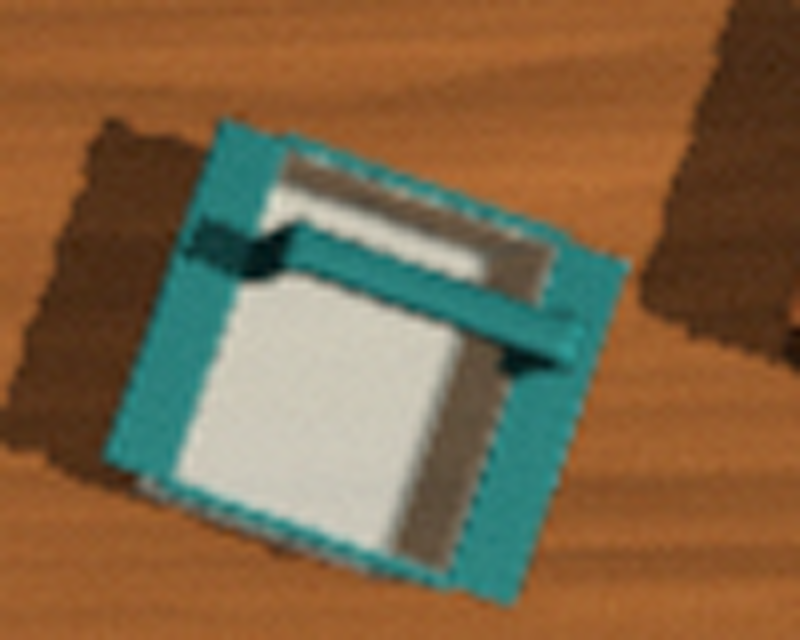

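View pics/c2.png

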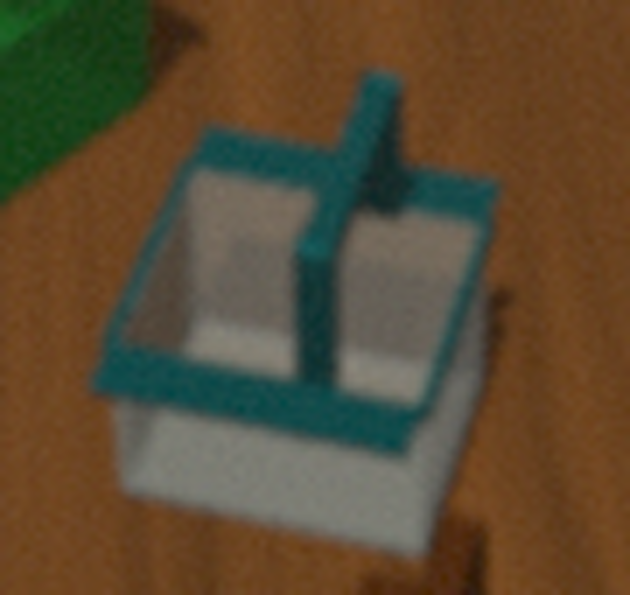

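View pics/c3.png

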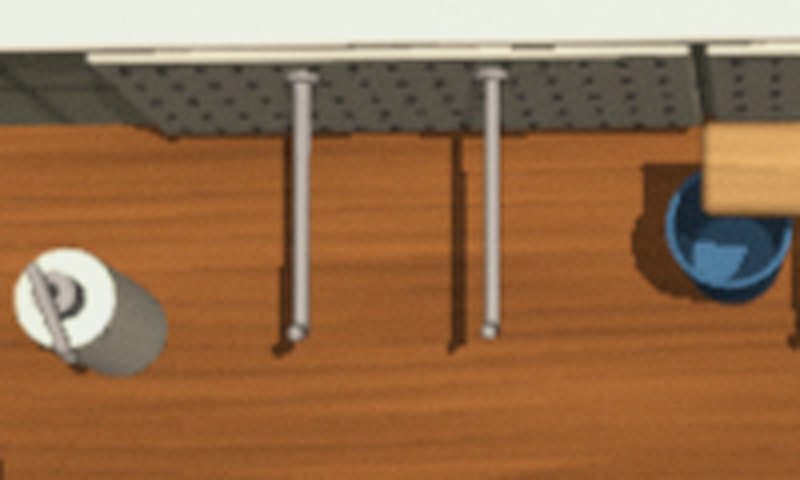

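View pics/c4.png

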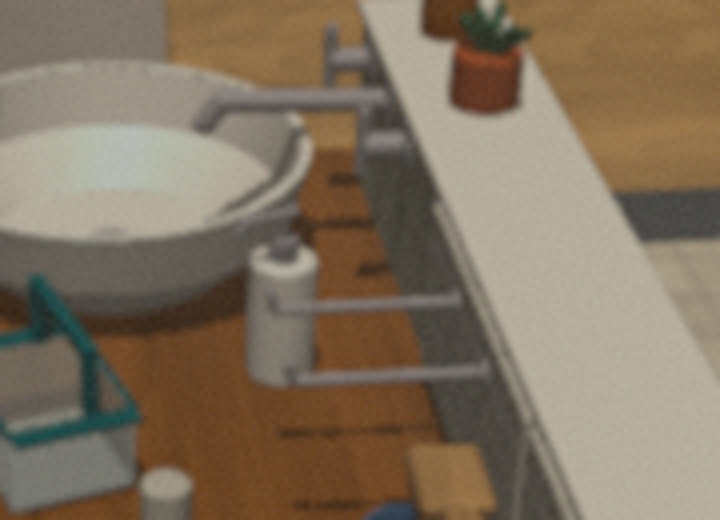

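```bash
cat > h.py <<'E'
import numpy as np
from rig import robot
P={n:robot.camera_params(n) for n in("top","side")}
def ray(n,u,v):
    p=P[n];E=np.array(p['extrinsics']);d=E[:3,:3]@np.array([(u-p['cx'])/p['fx'],(v-p['cy'])/p['fy'],1.]);return E[:3,3],d
def at(n,uv,z):
    o,d=ray(n,*uv);return o+d*(z-o[2])/d[2]
def tri(a,b):
    o1,d1=ray("top",*a);o2,d2=ray("side",*b)
    t=np.linalg.lstsq(np.c_[d1,-d2],o2-o1,rcond=None)[0];p,q=o1+t[0]*d1,o2+t[1]*d2
    return (p+q)/2,np.linalg.norm(p-q)
def proj(n,X):
    p=P[n];E=np.linalg.inv(np.array(p['extrinsics']));c=E[:3,:3]@X+E[:3,3];return p['fx']*c[0]/c[2]+p['cx'],p['fy']*c[1]/c[2]+p['cy']
E
python3 - <<'E'
from h import *
np.set_printoptions(precision=4,suppress=True)
T=[(422.5,220),(408.5,262.75),(473.75,237.75),(459.75,280.6)]
S=[(341.4,301),(299.3,293.3),(328.6,339.6),(283.6,330.7)]
for n,L in(("top",T),("side",S)):
    X=np.array([at(n,u,.074) for u in L]); print(n,X[:,:2].tolist() if 0 else X[:,:2]); bl,fl,br,fr=X
    y=(bl+fl-br-fr)/2; print("c",X.mean(0)[:2],"width",np.linalg.norm(y),"depth",np.linalg.norm((bl+br-fl-fr)/2),"yaw from y",np.degrees(np.arctan2(-y[0],y[1])), "yaw from x",np.degrees(np.arctan2(*((bl+br-fl-fr)[[1,0]]))))
for t,s in zip(T,S): print(tri(t,s))
print("pegs base",[at("top",u,.136)[:2] for u in((195.5,118.75),(242.5,118.75))],"tips z.154",[at("top",u,.154)[:2] for u in((194.25,183.2),(242.25,183))])
print("side tips",[at("side",u,.154)[:2] for u in((280+270/4,90+293/4),(280+290/4,90+370/4))])
print("board top edge", [at("top",u,.165)[:2] for u in ((120+90/4,100+58/4),(120+690/4,100+47/4))])
print("bottle",at("top",(297.5,230),.133))
E
python3 - <<'E'
import cv2
t=cv2.imread("pics/top0.png");s=cv2.imread("pics/side0.png")
a=cv2.resize(t[205:255,270:325],None,fx=8,fy=8,interpolation=3);b=cv2.resize(s[200:260,295:350],None,fx=7,fy=7,interpolation=3)
import numpy as np
o=np.zeros((440,840,3),np.uint8);o[:400,:440]=a;o[:420,450:450+385]=b;cv2.imwrite("pics/c5.png",o[:, :800] )
E
```

```text
top [[ 0.4949 -0.2883]
 [ 0.4022 -0.254 ]
 [ 0.4532 -0.3985]
 [ 0.3609 -0.3637]]
c [ 0.4278 -0.3261] width 0.11750379596895635 depth 0.09877469215931724 yaw from y -20.684240371830054 yaw from x -20.46358565246722
side [[ 0.4939 -0.2908]
 [ 0.4014 -0.2565]
 [ 0.4531 -0.3989]
 [ 0.3614 -0.3653]]
c [ 0.4275 -0.3279] width 0.11573682620799917 depth 0.0981504499253266 yaw from y -20.42924964264684 yaw from x -20.26318890163374
(array([ 0.4947, -0.2886,  0.0719]), np.float64(0.0008982743239012423))
(array([ 0.4019, -0.2544,  0.0719]), np.float64(0.0007539889162850414))
(array([ 0.4532, -0.3986,  0.0736]), np.float64(0.00012385812418251927))
(array([ 0.3611, -0.364 ,  0.0726]), np.float64(0.0005509950975978146))
pegs base [array([0.7159, 0.1946]), array([0.7134, 0.0951])] tips z.154 [array([0.5749, 0.194 ]), array([0.5728, 0.0949])]
side tips [array([0.5724, 0.1856]), array([0.5712, 0.0786])]
board top edge [array([0.7191, 0.2978]), array([ 0.7171, -0.0122])]
bottle [ 0.4746 -0.0162  0.133 ]
```

View pics/c5.png

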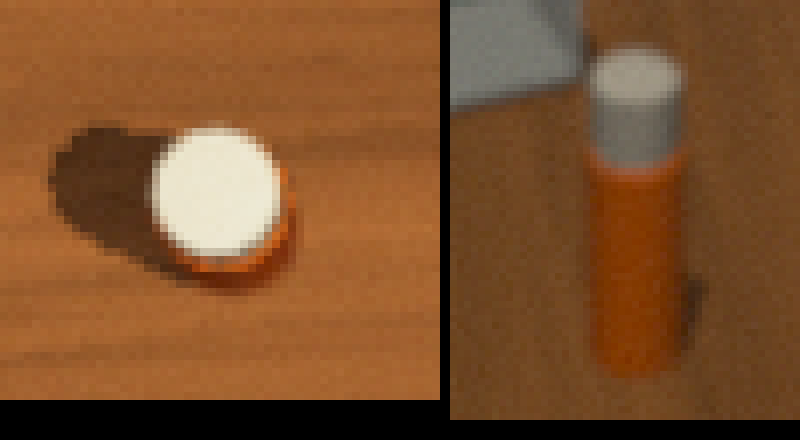

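The crop confirms the choice: lips 117 × 99 mm, centre about (0.428, -0.327), yaw about -20.5°, which matches the small clear caddy. Next I'll check the pegs and bottle in the side view.

Run:
```python
from h import *
import cv2
np.set_printoptions(precision=4,suppress=True)
print("bottle",tri((297.1,229),(321.6,210.7)), at("side",(321.6,210.7),.133))
s=cv2.imread("pics/side0.png")
cv2.imwrite("pics/c6.png",cv2.resize(s[150:200,335:415],None,fx=10,fy=10,interpolation=3))
for y in(.1948,.0948):
    print([np.round(proj("side",np.array([x,y,z])),1) for x,z in((.574,.154),(.574,.136),(.713,.136))])
t=cv2.imread("pics/top0.png")
cv2.imwrite("pics/c7.png",cv2.resize(t[105:195,180:260],None,fx=6,fy=6,interpolation=3))
```

```text
bottle (array([ 0.4768, -0.0153,  0.1316]), np.float64(0.0001456768392394991)) [ 0.4765 -0.0173  0.133 ]
[array([347.6, 161.7]), array([347.4, 167.1]), array([393.8, 164.6])]
[array([352.6, 179.4]), array([352.4, 184.9]), array([401.4, 182.2])]
```

View pics/c6.png

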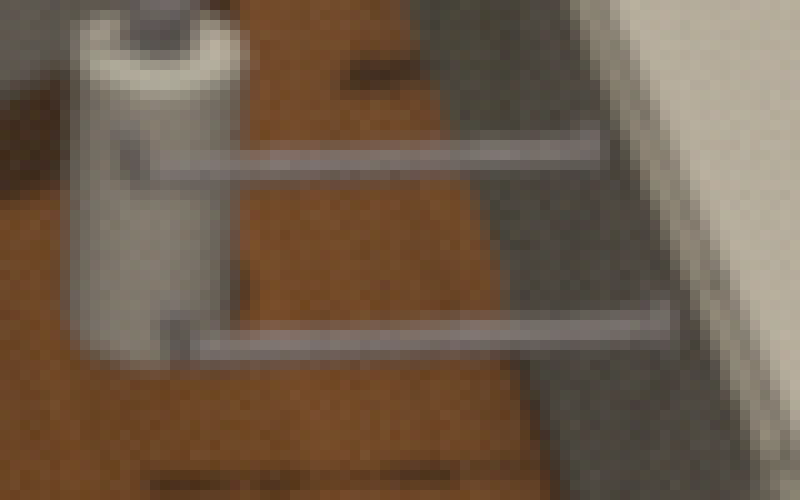

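View pics/c7.png

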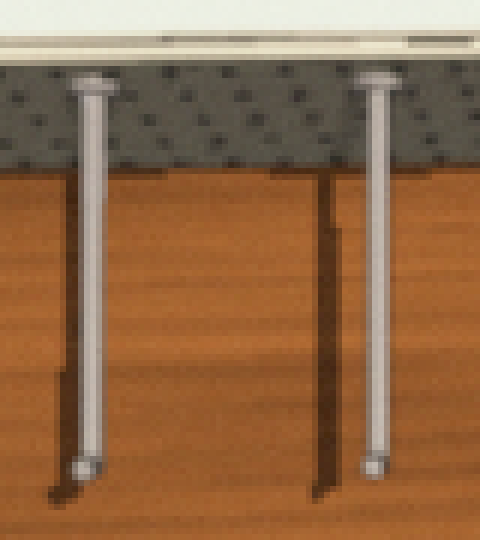

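```bash
cat > rel.py <<'E'
from h import *
from scipy.spatial.transform import Rotation as R
def rel(pos,az):
    """world TCP target (m), tool-x azimuth deg, tool down -> tool-frame shift cm + rotvec"""
    o=robot.get_obs();R0=R.from_quat(o['tool_rot']);a=np.radians(az)
    Rt=R.from_matrix(np.array([[np.cos(a),0,-np.sin(a)],[np.sin(a),0,np.cos(a)],[0,-1,0]]))
    d=R0.inv().apply(np.array(pos)-o['position'])*100
    return np.r_[d,(R0.inv()*Rt).as_rotvec()].round(3)
def show(*L):
    o=robot.get_obs();np.set_printoptions(suppress=True)
    print("t",round(o['time'],2),"pos",o['position'].round(4),"F",o['ft_force'].round(2),"M",o['moment'].round(2),"w",round(o['grip_width'],4),"az",np.degrees(np.arctan2(*R.from_quat(o['tool_rot']).as_matrix()[[1,0],0])).round(2),"down",R.from_quat(o['tool_rot']).as_matrix()[:,1].round(4))
    for p in L: print(p,rel(*p).tolist())
E
python3 - <<'E'
from rel import *
show(((.42,.3,.26),20),((.45,.0,.26),0),((.4427,-.332,.25),-20.5))
E
```

```text
t 0.1 pos [0.2691 0.5634 0.2467] F [-0.55 -0.01  0.42] M [ 0.04 -0.   -0.  ] w 0.0871 az 64.46 down [-0.0011 -0.0016 -1.    ]
((0.42, 0.3, 0.26), 20) [-17.267, -1.306, -24.971, 0.0, 0.776, -0.002]
((0.45, 0.0, 0.26), 0) [-43.042, -1.262, -40.613, 0.001, 1.125, -0.002]
((0.4427, -0.332, 0.25), -20.5) [-73.31, -0.209, -54.268, 0.001, 1.483, -0.002]
```

Call:
carry_out(moves=[[1, -17.3, -1.3, -25, 0, 0.776, 0], [1, -17.3, -1.3, -25, 0, 0.776, 0], [1, -17.3, -1.3, -25, 0, 0.776, 0], [1, -17.3, -1.3, -25, 0, 0.776, 0], [1, -17.3, -1.3, -25, 0, 0.776, 0], [1, -17.3, -1.3, -25, 0, 0.776, 0], [1, -43, -1.3, -40.6, 0, 1.125, 0], [1, -43, -1.3, -40.6, 0, 1.125, 0], [1, -43, -1.3, -40.6, 0, 1.125, 0], [1, -43, -1.3, -40.6, 0, 1.125, 0], [1, -43, -1.3, -40.6, 0, 1.125, 0], [1, -43, -1.3, -40.6, 0, 1.125, 0], [1, -73.3, -0.2, -54.3, 0, 1.483, 0], [1, -73.3, -0.2, -54.3, 0, 1.483, 0], [1, -73.3, -0.2, -54.3, 0, 1.483, 0], [1, -73.3, -0.2, -54.3, 0, 1.483, 0], [1, -73.3, -0.2, -54.3, 0, 1.483, 0], [1, -73.3, -0.2, -54.3, 0, 1.483, 0], [1, -73.3, -0.2, -54.3, 0, 1.483, 0], [1, -73.3, -0.2, -54.3, 0, 1.483, 0]])

```text
time: 2.1
position: [0.4433, -0.3372, 0.2491]
tool_rot: [0.697, -0.127, 0.128, -0.694]
ft_force: [1.4, 0.3, -0.6]
grip_width: 0.0872
```

Run:
```python
from rel import *
show(((.4427,-.332,.25),-20.5),((.4427,-.332,.160),-20.5),((.4427,-.332,.131),-20.5))
```

```text
t 2.1 pos [ 0.4433 -0.3372  0.2491] F [ 1.36  0.28 -0.65] M [-0.07  0.09 -0.02] w 0.0872 az -20.8 down [ 0.0013 -0.0033 -1.    ]
((0.4427, -0.332, 0.25), -20.5) [-0.24, -0.09, 0.462, 0.003, -0.005, 0.002]
((0.4427, -0.332, 0.16), -20.5) [-0.261, 8.91, 0.485, 0.003, -0.005, 0.002]
((0.4427, -0.332, 0.131), -20.5) [-0.268, 11.81, 0.493, 0.003, -0.005, 0.002]
```

Call:
carry_out(moves=[[1, 0, 0, 0, 0, 0, 0], [1, 0, 0, 0, 0, 0, 0], [1, 0, 0, 0, 0, 0, 0]])

```text
time: 2.4
position: [0.4433, -0.3298, 0.2495]
tool_rot: [-0.696, 0.126, -0.125, 0.696]
ft_force: [-0.0, -0.1, -0.3]
grip_width: 0.0871
```

Run:
```python
from rel import *
show(((.4427,-.332,.160),-20.5),((.4427,-.332,.131),-20.5))
import cv2
for n in("top","side"): cv2.imwrite(f"pics/{n}1.png",cv2.resize((robot.camera(n)[:,:,::-1])[200:380,380:540] if n=="top" else robot.camera(n)[180:380,220:400,::-1],None,fx=3,fy=3,interpolation=3))
```

```text
t 2.4 pos [ 0.4433 -0.3298  0.2495] F [-0.03 -0.07 -0.35] M [-0.07  0.06 -0.01] w 0.0871 az -20.42 down [-0.0006  0.001  -1.    ]
((0.4427, -0.332, 0.16), -20.5) [0.033, 8.949, -0.232, -0.001, 0.001, -0.001]
((0.4427, -0.332, 0.131), -20.5) [0.036, 11.849, -0.234, -0.001, 0.001, -0.001]
```

View pics/side1.png

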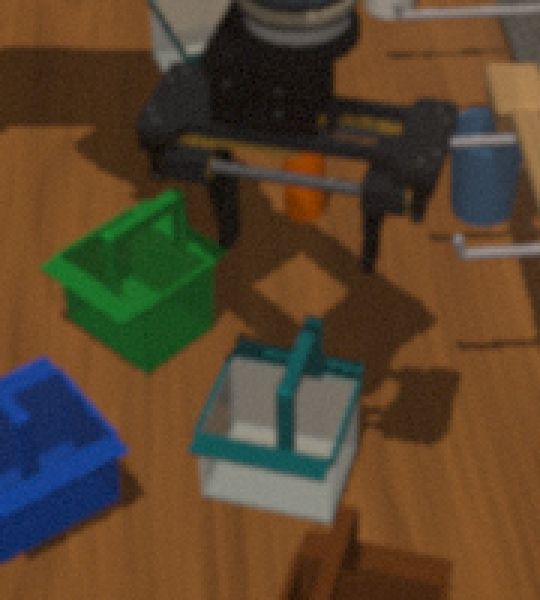

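The gripper is over the small clear caddy (side crop, caddy at about (278,430)) with its jaws along the caddy's x. Descending to grip the bar.

Call:
carry_out(moves=[[0.8, 0, 4, -0.1, 0, 0, 0], [0.7, 0, 8, -0.1, 0, 0, 0], [0.6, 0, 10, -0.1, 0, 0, 0], [0.6, 0, 11.9, -0.1, 0, 0, 0], [0.6, 0, 11.9, -0.1, 0, 0, 0], [0.6, 0, 11.9, -0.1, 0, 0, 0], [0, 0, 11.9, -0.1, 0, 0, 0], [0, 0, 11.9, -0.1, 0, 0, 0], [0, 0, 11.9, -0.1, 0, 0, 0], [0, 0, 11.9, -0.1, 0, 0, 0], [0, 0, 11.9, -0.1, 0, 0, 0], [0, 0, 11.9, -0.1, 0, 0, 0]], force=30)

```text
time: 3.7
position: [0.4429, -0.3325, 0.1307]
tool_rot: [0.696, -0.126, 0.126, -0.696]
ft_force: [-0.8, 0.1, 1.1]
grip_width: 0.0122
```

Run:
```python
from rel import *
show(((.4427,-.332,.26),-20.5))
import cv2
cv2.imwrite("pics/side2.png",cv2.resize(robot.camera("side")[180:380,220:400,::-1],None,fx=3,fy=3,interpolation=3))
```

```text
t 3.7 pos [ 0.4429 -0.3325  0.1307] F [-0.81  0.11  1.06] M [-0.01  0.21 -0.04] w 0.0122 az -20.52 down [-0. -0. -1.]
((0.4427, -0.332, 0.26), -20.5) [-0.04, -12.933, 0.041, 0.0, -0.0, 0.0]
```

View pics/side2.png

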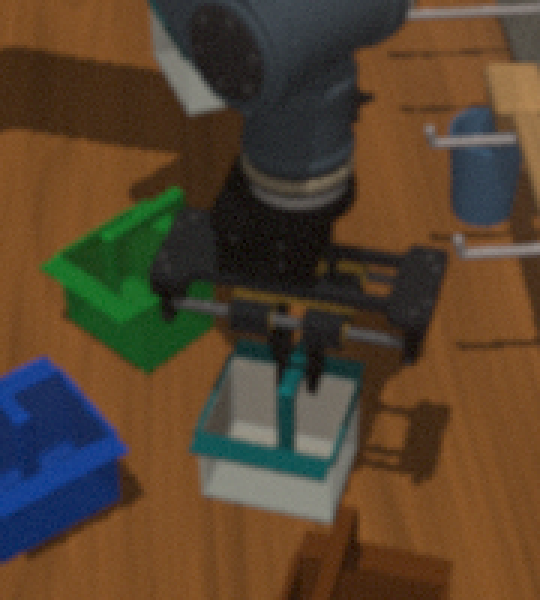

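Call:
carry_out(moves=[[0, 0, -1, 0, 0, 0, 0], [0, 0, -3, 0, 0, 0, 0], [0, 0, -6, 0, 0, 0, 0], [0, 0, -10, 0, 0, 0, 0], [0, 0, -14, 0, 0, 0, 0], [0, 0, -17, 0, 0, 0, 0], [0, 0, -19, 0, 0, 0, 0], [0, 0, -20, 0, 0, 0, 0], [0, 0, -20, 0, 0, 0, 0], [0, 0, -20, 0, 0, 0, 0]], force=40)

```text
time: 4.75
position: [0.4424, -0.3319, 0.3296]
tool_rot: [-0.695, 0.126, -0.125, 0.696]
ft_force: [-0.4, 0.5, -1.8]
grip_width: 0.0118
```

Run:
```python
from rel import *
show(((.47,-.1,.33),-5),((.55,.145,.33),0),((.663,.145,.33),0))
import cv2
cv2.imwrite("pics/side3.png",cv2.resize(robot.camera("side")[100:350,220:420,::-1],None,fx=3,fy=2.4,interpolation=3))
```

```text
t 4.75 pos [ 0.4424 -0.3319  0.3296] F [-0.43  0.51 -1.82] M [-0.08  0.08  0.01] w 0.0118 az -20.51 down [-0.0014  0.0016 -1.    ]
((0.47, -0.1, 0.33), -5) [-5.546, -0.011, 22.689, -0.001, -0.271, -0.002]
((0.55, 0.145, 0.33), 0) [-6.639, 0.017, 48.439, -0.001, -0.358, -0.002]
((0.663, 0.145, 0.33), 0) [3.945, 0.001, 52.399, -0.001, -0.358, -0.002]
```

View pics/side3.png

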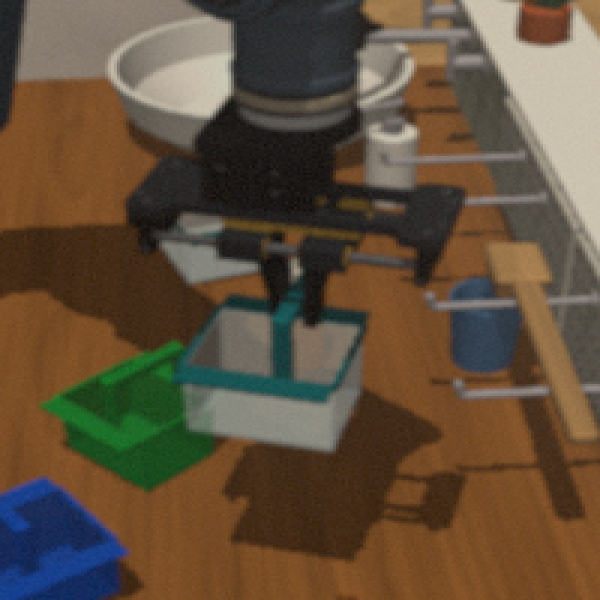

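The caddy is in the gripper and level, and its shadow lies clear on the counter. Moving it across, high above the bottle and brush.

Call:
carry_out(moves=[[0, -0.4, 0, 1.5, 0, -0.03, 0], [0, -1, 0, 4, 0, -0.06, 0], [0, -1.7, 0, 7, 0, -0.1, 0], [0, -2.4, 0, 10, 0, -0.13, 0], [0, -3.2, 0, 13, 0, -0.17, 0], [0, -4, 0, 16, 0, -0.2, 0], [0, -4.7, 0, 19, 0, -0.24, 0], [0, -5.5, 0, 22.5, 0, -0.27, 0], [0, -5.8, 0, 26, 0, -0.29, 0], [0, -6, 0, 29.5, 0, -0.31, 0], [0, -6.2, 0, 33, 0, -0.33, 0], [0, -6.3, 0, 36.5, 0, -0.35, 0], [0, -6.4, 0, 40, 0, -0.358, 0], [0, -6.5, 0, 43.5, 0, -0.358, 0], [0, -6.6, 0, 46, 0, -0.358, 0], [0, -6.6, 0, 47.8, 0, -0.358, 0], [0, -6.6, 0, 48.4, 0, -0.358, 0], [0, -6.6, 0, 48.4, 0, -0.358, 0], [0, -6.6, 0, 48.4, 0, -0.358, 0], [0, -6.6, 0, 48.4, 0, -0.358, 0]])

```text
time: 6.8
position: [0.5503, 0.1431, 0.3303]
tool_rot: [0.707, -0.001, -0.0, -0.707]
ft_force: [-0.3, 0.4, -1.0]
grip_width: 0.0116
```

Run:
```python
from rel import *
show(((.663,.145,.33),0),((.663,.145,.25),0))
import cv2
cv2.imwrite("pics/side4.png",cv2.resize(robot.camera("side")[50:300,220:420,::-1],None,fx=3,fy=2.4,interpolation=3))
cv2.imwrite("pics/top4.png",cv2.resize(robot.camera("top")[80:280,120:320,::-1],None,fx=3,fy=3,interpolation=3))
```

```text
t 6.8 pos [0.5503 0.1431 0.3303] F [-0.35  0.42 -0.99] M [-0.09  0.04 -0.04] w 0.0116 az -0.05 down [-0.0009 -0.0004 -1.    ]
((0.663, 0.145, 0.33), 0) [11.273, 0.023, 0.2, 0.0, -0.001, -0.001]
((0.663, 0.145, 0.25), 0) [11.28, 8.023, 0.203, 0.0, -0.001, -0.001]
```

View pics/side4.png

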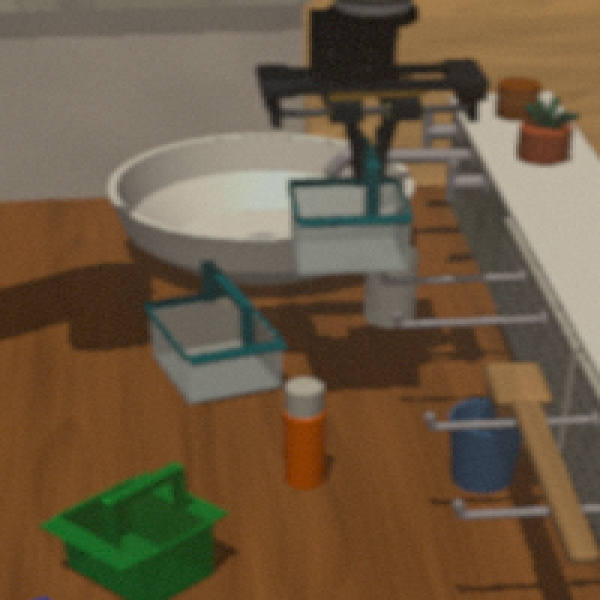

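View pics/top4.png

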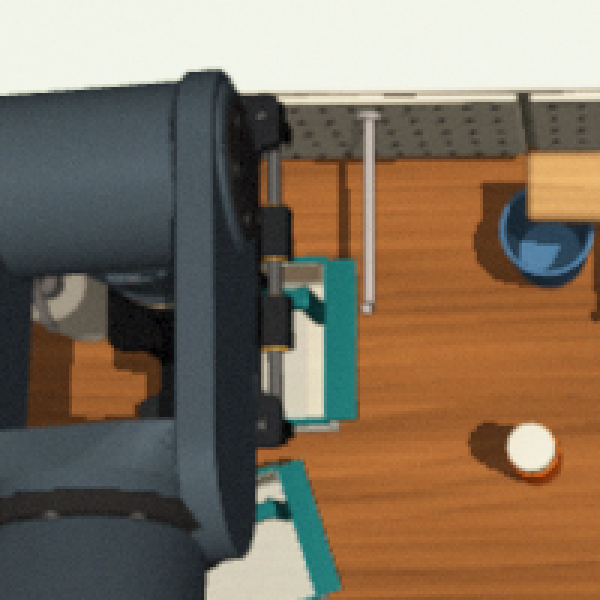

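Run:
```python
from rel import *
print(at("top",(239,166),.273),at("top",(239,219.7),.273), "expected y",.1431-.059,"x",.5503-.016+.05,.5503-.016-.05)
```

```text
[0.58430762 0.08447883 0.273     ] [0.48431656 0.08567165 0.273     ] expected y 0.08410000000000001 x 0.5843 0.4843
```

The held caddy matches expectation within 1 mm. Moving over the pegs and partway down.

Call:
carry_out(moves=[[0, 2, 0, 0, 0, 0, 0], [0, 5, 0, 0, 0, 0, 0], [0, 8, 0, 0, 0, 0, 0], [0, 10.3, 0, 0, 0, 0, 0], [0, 11.3, 0, 0, 0, 0, 0], [0, 11.3, 1, 0, 0, 0, 0], [0, 11.3, 3, 0, 0, 0, 0], [0, 11.3, 5.5, 0, 0, 0, 0], [0, 11.3, 7.3, 0, 0, 0, 0], [0, 11.3, 8, 0, 0, 0, 0], [0, 11.3, 8, 0, 0, 0, 0], [0, 11.3, 8, 0, 0, 0, 0], [0, 11.3, 8, 0, 0, 0, 0], [0, 11.3, 8, 0, 0, 0, 0]])

```text
time: 8.3
position: [0.6643, 0.144, 0.2519]
tool_rot: [-0.707, -0.001, -0.001, 0.707]
ft_force: [0.1, -0.5, -1.3]
grip_width: 0.0114
```

Run:
```python
from rel import *
show(((.663,.145,.203),0))
import cv2
cv2.imwrite("pics/side5.png",cv2.resize(robot.camera("side")[90:230,300:450,::-1],None,fx=4,fy=4,interpolation=3))
cv2.imwrite("pics/top5.png",cv2.resize(robot.camera("top")[90:210,150:290,::-1],None,fx=5,fy=5,interpolation=3))
```

```text
t 8.3 pos [0.6643 0.144  0.2519] F [ 0.1  -0.47 -1.33] M [-0.07  0.05 -0.02] w 0.0114 az -0.0 down [ 0.0023  0.0001 -1.    ]
((0.663, 0.145, 0.203), 0) [-0.138, 4.887, 0.103, -0.0, -0.0, 0.002]
```

View pics/side5.png

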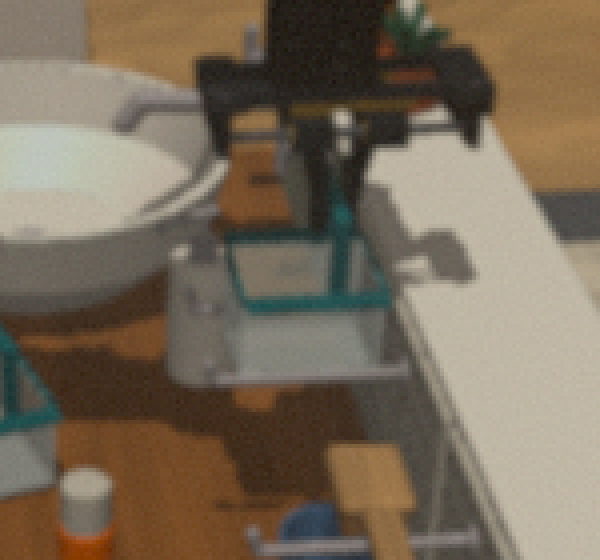

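View pics/top5.png

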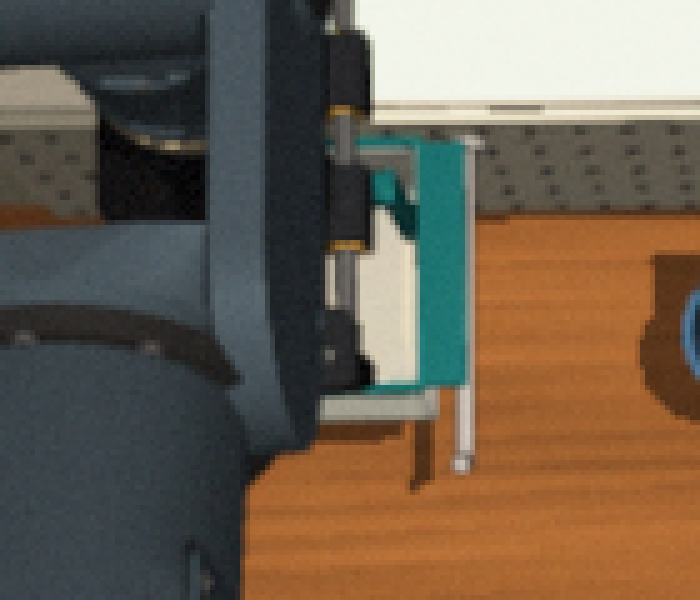

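Call:
carry_out(moves=[[0, 0, 1, 0, 0, 0, 0], [0, 0, 2.2, 0, 0, 0, 0], [0, 0, 3.4, 0, 0, 0, 0], [0, 0, 4.2, 0, 0, 0, 0], [0, 0, 4.6, 0, 0, 0, 0], [0, 0, 4.8, 0, 0, 0, 0], [0, 0, 4.9, 0, 0, 0, 0], [0, 0, 4.9, 0, 0, 0, 0], [0, 0, 4.9, 0, 0, 0, 0]])

```text
time: 9.3
position: [0.6641, 0.1439, 0.2021]
tool_rot: [-0.707, -0.0, -0.0, 0.707]
ft_force: [0.1, -0.8, -1.8]
grip_width: 0.0114
```

Run:
```python
from rel import *
show(((.663,.145,.203),0))
import cv2
cv2.imwrite("pics/side6.png",cv2.resize(robot.camera("side")[90:230,300:450,::-1],None,fx=4,fy=4,interpolation=3))
```

```text
t 9.3 pos [0.6641 0.1439 0.2021] F [ 0.11 -0.83 -1.79] M [-0.12  0.07 -0.06] w 0.0114 az 0.0 down [ 0.0011  0.     -1.    ]
((0.663, 0.145, 0.203), 0) [-0.108, -0.088, 0.106, -0.0, 0.0, 0.001]
```

View pics/side6.png

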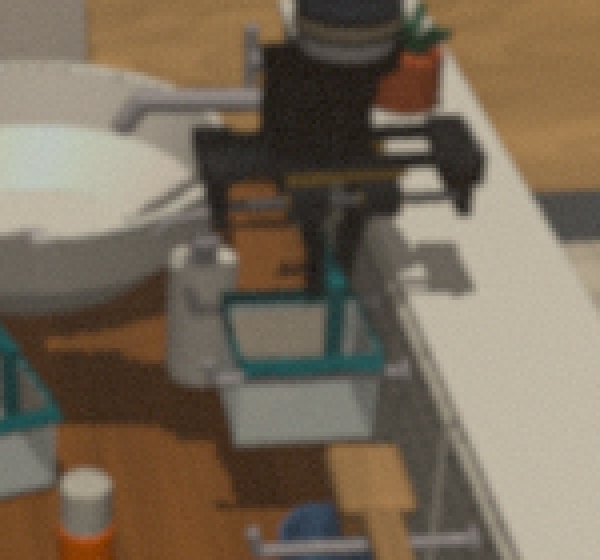

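The lips are just above the pegs, with the body between them and the weight still on the gripper. A little lower until the pegs take the load.

Call:
carry_out(moves=[[0, 0, 0.1, 0, 0, 0, 0], [0, 0, 0.15, 0, 0, 0, 0], [0, 0, 0.2, 0, 0, 0, 0], [0, 0, 0.2, 0, 0, 0, 0]])

```text
time: 9.75
position: [0.6639, 0.1439, 0.2005]
tool_rot: [0.707, 0.0, 0.0, -0.707]
ft_force: [-2.8, 0.8, 4.3]
grip_width: 0.0113
```

Call:
carry_out(moves=[[0.2, 0, 0, 0, 0, 0, 0], [0.35, 0, 0, 0, 0, 0, 0], [0.45, 0, 0, 0, 0, 0, 0], [0.45, 0, 0, 0, 0, 0, 0], [0.45, 0, -1, 0, 0, 0, 0], [0.45, 0, -3, 0, 0, 0, 0], [0.45, 0, -6, 0, 0, 0, 0], [0.45, 0, -9, 0, 0, 0, 0], [0.45, -4, -10, 0, 0, 0, 0], [0.45, -9, -10, 0, 0, 0, 0], [0.45, -13, -10, -4, 0, 0, 0], [0.45, -17, -10, -8, 0, 0, 0], [0.6, -18.7, -10, -12, 0, 0, 0], [0.7, -18.7, -10, -16, 0, 0, 0], [0.7, -18.7, -10, -16, 0, 0, 0], [0.7, -18.7, -10, -16, 0, 0, 0]])

```text
time: 11.35
position: [0.4771, -0.017, 0.3004]
tool_rot: [-0.707, 0.0, -0.002, 0.707]
ft_force: [-0.2, 0.4, 0.1]
grip_width: 0.0587
```

Run:
```python
from rel import *
show(((.4765,-.016,.23),90),((.4765,-.016,.30),90),((.4765,-.016,.30),-90))
import cv2
cv2.imwrite("pics/side7.png",cv2.resize(robot.camera("side")[90:240,280:430,::-1],None,fx=4,fy=4,interpolation=3))
cv2.imwrite("pics/top7.png",cv2.resize(robot.camera("top")[90:250,150:340,::-1],None,fx=4,fy=3.7,interpolation=3))
```

```text
t 11.35 pos [ 0.4771 -0.017   0.3004] F [-0.25  0.38  0.06] M [-0.07  0.08 -0.02] w 0.0587 az -0.17 down [ 0.0016  0.0001 -1.    ]
((0.4765, -0.016, 0.23), 90) [-0.071, 7.039, 0.104, 0.001, -1.574, 0.001]
((0.4765, -0.016, 0.3), 90) [-0.059, 0.039, 0.105, 0.001, -1.574, 0.001]
((0.4765, -0.016, 0.3), -90) [-0.059, 0.039, 0.105, -0.001, 1.568, 0.001]
```

View pics/side7.png

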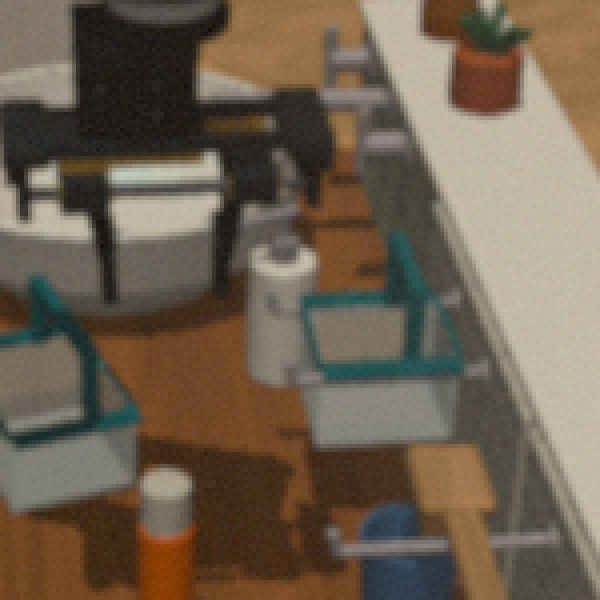

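View pics/top7.png

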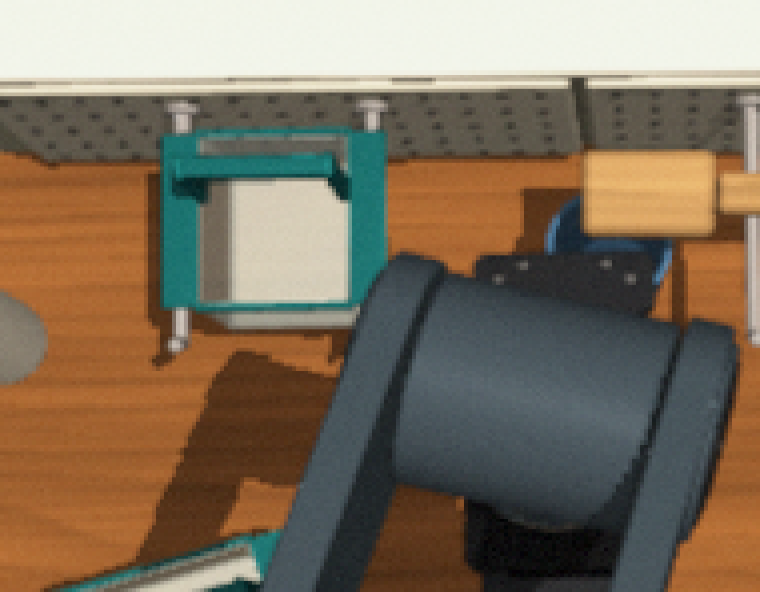

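The caddy hangs level by both lips, and the pump, brush and tumbler look unmoved. Turning the jaws to ±y over the bottle.

Call:
carry_out(moves=[[0.7, -0.1, 0, 0.1, 0, -0.15, 0], [0.7, -0.1, 0, 0.1, 0, -0.3, 0], [0.7, -0.1, 0, 0.1, 0, -0.45, 0], [0.7, -0.1, 0, 0.1, 0, -0.6, 0], [0.7, -0.1, 0, 0.1, 0, -0.75, 0], [0.7, -0.1, 0, 0.1, 0, -0.9, 0], [0.7, -0.1, 0, 0.1, 0, -1.05, 0], [0.7, -0.1, 0, 0.1, 0, -1.2, 0], [0.7, -0.1, 1, 0.1, 0, -1.35, 0], [0.7, -0.1, 3, 0.1, 0, -1.5, 0], [0.7, -0.1, 6, 0.1, 0, -1.574, 0], [0.7, -0.1, 8, 0.1, 0, -1.574, 0], [0.7, -0.1, 8, 0.1, 0, -1.574, 0], [0.7, -0.1, 8, 0.1, 0, -1.574, 0], [0.7, -0.1, 8, 0.1, 0, -1.574, 0]])

```text
time: 12.95
position: [0.4768, -0.0147, 0.2206]
tool_rot: [0.5, 0.502, -0.501, -0.498]
ft_force: [0.9, 0.5, 0.7]
grip_width: 0.0612
```

Run:
```python
from rel import *
show(((.4766,-.016,.128),90))
L=[(190.75,127.3),(246.25,125.1),(190.5,173),(247,171)]
X=np.array([at("top",u,.144)[:2] for u in L]);print(X.round(4),X.mean(0))
import cv2
cv2.imwrite("pics/side8.png",cv2.resize(robot.camera("side")[150:280,260:390,::-1],None,fx=4,fy=4,interpolation=3))
```

```text
t 12.95 pos [ 0.4768 -0.0147  0.2206] F [0.92 0.47 0.72] M [ 0.05  0.03 -0.01] w 0.0612 az 90.25 down [ 0.0023 -0.0006 -1.    ]
((0.4766, -0.016, 0.128), 90) [-0.129, 9.26, 0.04, 0.002, 0.004, -0.001]
[[0.6955 0.2029]
 [0.6972 0.0863]
 [0.5983 0.2039]
 [0.5996 0.0861]] [0.64765287 0.14481048]
```

View pics/side8.png

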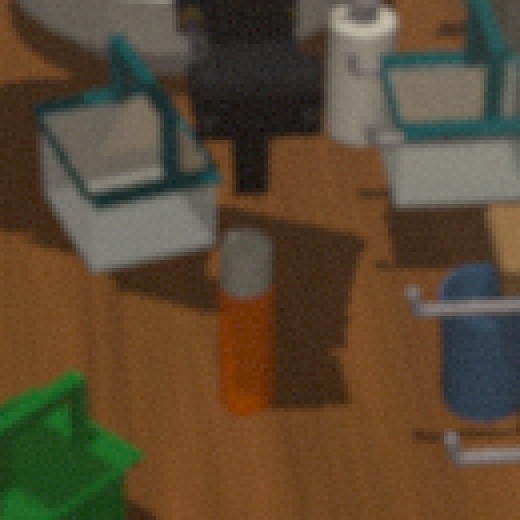

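Call:
carry_out(moves=[[0.7, -0.1, 2, 0, 0, 0, 0], [0.7, -0.1, 5, 0, 0, 0, 0], [0.7, -0.1, 7.5, 0, 0, 0, 0], [0.7, -0.1, 9, 0, 0, 0, 0], [0.7, -0.1, 9.2, 0, 0, 0, 0], [0.7, -0.1, 9.2, 0, 0, 0, 0], [0.7, -0.1, 9.2, 0, 0, 0, 0], [0.2, -0.1, 9.2, 0, 0, 0, 0], [0.2, -0.1, 9.2, 0, 0, 0, 0], [0.2, -0.1, 9.2, 0, 0, 0, 0], [0.2, -0.1, 9.2, 0, 0, 0, 0], [0.2, -0.1, 9.2, 0, 0, 0, 0]], force=25)

```text
time: 14.2
position: [0.4758, -0.0161, 0.1277]
tool_rot: [0.499, 0.501, -0.501, -0.499]
ft_force: [-0.0, -0.8, 1.6]
grip_width: 0.0331
```

Run:
```python
from rel import *
show(((.4766,-.016,.3),90))
import cv2
cv2.imwrite("pics/side9.png",cv2.resize(robot.camera("side")[150:280,260:390,::-1],None,fx=4,fy=4,interpolation=3))
```

```text
t 14.2 pos [ 0.4758 -0.0161  0.1277] F [-0.04 -0.84  1.59] M [0.06 0.01 0.02] w 0.0331 az 90.18 down [ 0.0003 -0.     -1.    ]
((0.4766, -0.016, 0.3), 90) [0.008, -17.23, -0.082, 0.0, 0.003, -0.0]
```

View pics/side9.png

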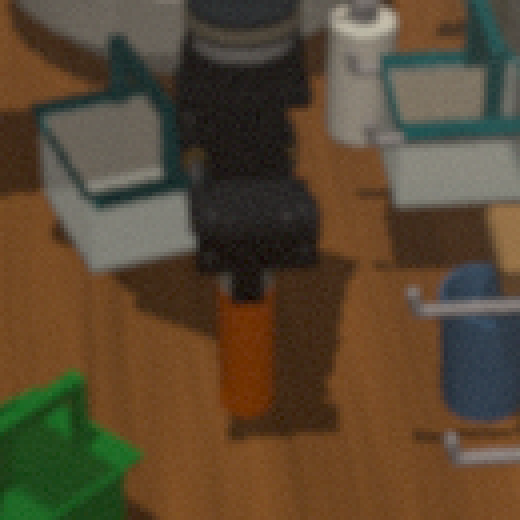

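The bottle is gripped by its cap (33 mm) and upright. Lifting it.

Call:
carry_out(moves=[[0.2, 0, -1, 0, 0, 0, 0], [0.2, 0, -3, 0, 0, 0, 0], [0.2, 0, -6, 0, 0, 0, 0], [0.2, 0, -10, 0, 0, 0, 0], [0.2, 0, -14, 0, 0, 0, 0], [0.2, 0, -17, 0, 0, 0, 0], [0.2, 0, -19, 0, 0, 0, 0], [0.2, 0, -20, 0, 0, 0, 0], [0.2, 0, -20, 0, 0, 0, 0], [0.2, 0, -20, 0, 0, 0, 0]])

```text
time: 15.25
position: [0.475, -0.0159, 0.3267]
tool_rot: [-0.499, -0.5, 0.501, 0.5]
ft_force: [0.3, 1.0, -0.9]
grip_width: 0.0334
```

Run:
```python
from rel import *
show(((.6267,.1448,.328),90),((.6267,.1448,.222),90))
```

```text
t 15.25 pos [ 0.475  -0.0159  0.3267] F [ 0.33  1.02 -0.89] M [ 0.06  0.08 -0.03] w 0.0334 az 90.18 down [-0.002   0.0005 -1.    ]
((0.6267, 0.1448, 0.328), 90) [16.019, -0.155, -15.225, -0.002, 0.003, 0.001]
((0.6267, 0.1448, 0.222), 90) [16.013, 10.445, -15.246, -0.002, 0.003, 0.001]
```

Call:
carry_out(moves=[[0.2, 1, 0, -1, 0, 0, 0], [0.2, 3, 0, -3, 0, 0, 0], [0.2, 5.5, 0, -5, 0, 0, 0], [0.2, 8, 0, -7.5, 0, 0, 0], [0.2, 10.5, 0, -10, 0, 0, 0], [0.2, 13, 0, -12.4, 0, 0, 0], [0.2, 15, 0, -14.3, 0, 0, 0], [0.2, 16, 0, -15.2, 0, 0, 0], [0.2, 16, 0, -15.2, 0, 0, 0], [0.2, 16, 0, -15.2, 0, 0, 0], [0.2, 16, 0, -15.2, 0, 0, 0]])

```text
time: 16.35
position: [0.6263, 0.1435, 0.3273]
tool_rot: [-0.499, -0.5, 0.501, 0.5]
ft_force: [-0.9, -0.1, -0.5]
grip_width: 0.0334
```

Run:
```python
from rel import *
show(((.6267,.1448,.222),90),((.6267,.1448,.202),90))
import cv2
cv2.imwrite("pics/side10.png",cv2.resize(robot.camera("side")[60:220,290:440,::-1],None,fx=4,fy=3.7,interpolation=3))
cv2.imwrite("pics/top10.png",cv2.resize(robot.camera("top")[90:250,150:340,::-1],None,fx=4,fy=3.7,interpolation=3))
```

```text
t 16.35 pos [0.6263 0.1435 0.3273] F [-0.86 -0.11 -0.46] M [0.03 0.02 0.  ] w 0.0334 az 90.13 down [-0.0016 -0.0006 -1.    ]
((0.6267, 0.1448, 0.222), 90) [0.134, 10.526, -0.058, -0.002, 0.002, -0.001]
((0.6267, 0.1448, 0.202), 90) [0.135, 12.526, -0.061, -0.002, 0.002, -0.001]
```

View pics/side10.png

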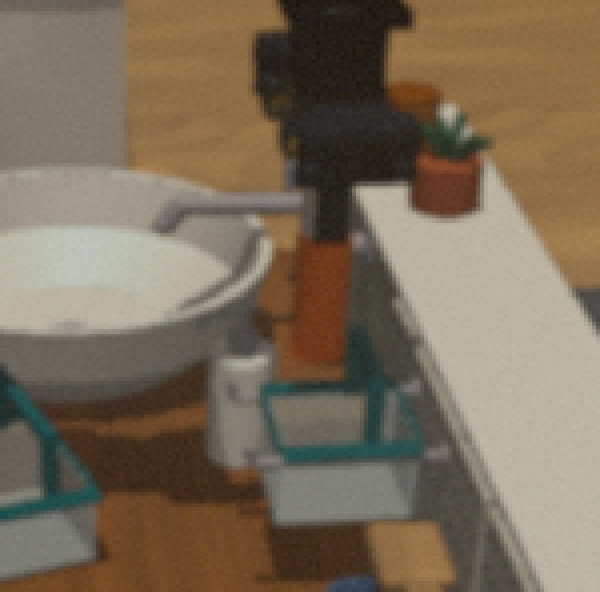

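View pics/top10.png

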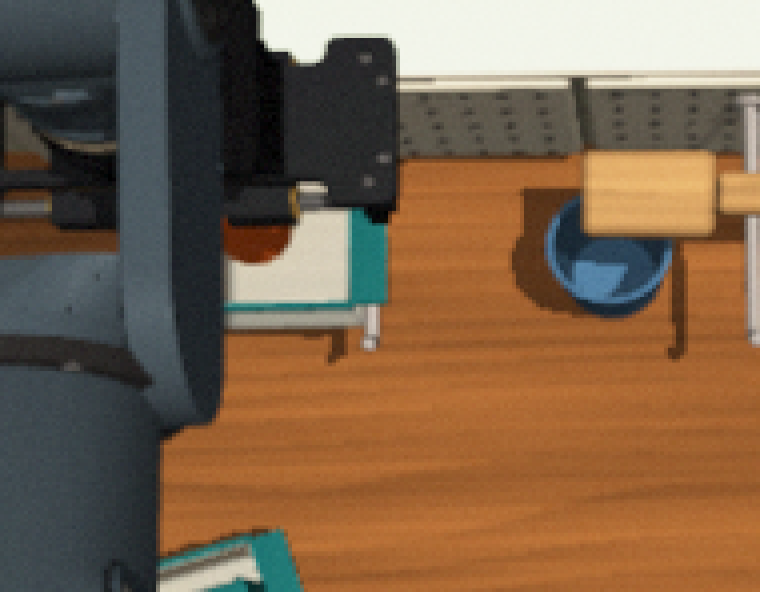

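Run:
```python
from rel import *
print(at("top",(214.5,160.8),.2),"exp x .607-.608")
print(proj("side",np.array([.6265,.1445,.2])),"seen base centre ~(370,155.5)", proj("side",np.array([.6265,.1445-.019,.2])))
```

```text
[0.61085908 0.1432951  0.2       ] exp x .607-.608
(np.float64(369.1463794769452), np.float64(154.99976552839001)) seen base centre ~(370,155.5) (np.float64(370.3366447423185), np.float64(158.28960541660103))
```

Call:
carry_out(moves=[[0.2, 0.1, 1, 0.1, 0, 0, 0], [0.2, 0.1, 3, 0.1, 0, 0, 0], [0.2, 0.1, 5, 0.1, 0, 0, 0], [0.2, 0.1, 7, 0.1, 0, 0, 0], [0.2, 0.1, 9, 0.1, 0, 0, 0], [0.2, 0.1, 10.5, 0.1, 0, 0, 0], [0.2, 0.1, 11.5, 0.1, 0, 0, 0], [0.2, 0.1, 12, 0.1, 0, 0, 0], [0.2, 0.1, 12.2, 0.1, 0, 0, 0], [0.2, 0.1, 12.2, 0.1, 0, 0, 0], [0.2, 0.1, 12.2, 0.1, 0, 0, 0]])

```text
time: 17.55
position: [0.6267, 0.1454, 0.2064]
tool_rot: [0.5, 0.501, -0.5, -0.499]
ft_force: [-0.6, 0.0, -0.3]
grip_width: 0.0335
```

Run:
```python
from rel import *
show(((.6267,.1448,.202),90))
import cv2
cv2.imwrite("pics/side11.png",cv2.resize(robot.camera("side")[80:220,310:440,::-1],None,fx=5,fy=4,interpolation=3))
```

```text
t 17.55 pos [0.6267 0.1454 0.2064] F [-0.64  0.02 -0.34] M [ 0.07 -0.01 -0.04] w 0.0335 az 90.19 down [ 0.0017  0.0001 -1.    ]
((0.6267, 0.1448, 0.202), 90) [-0.063, 0.44, 0.005, 0.002, 0.003, 0.0]
```

View pics/side11.png

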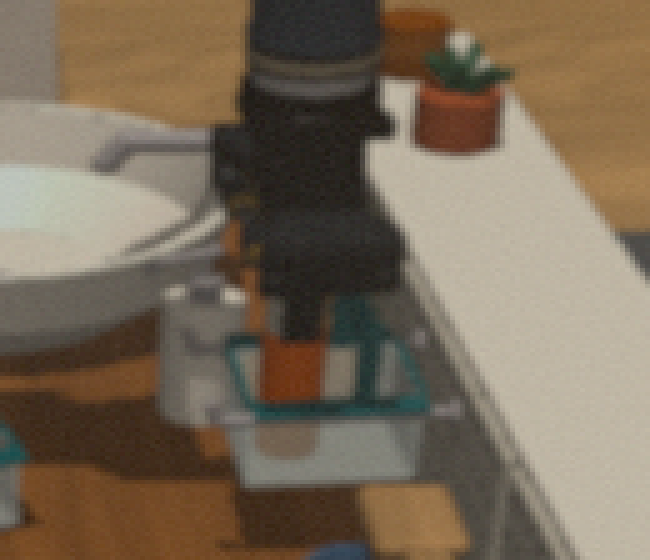

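The bottle is inside the bay, a few mm above the floor and clear of the handle. Lowering it to contact.

Call:
carry_out(moves=[[0.2, 0, 0.15, 0, 0, 0, 0], [0.2, 0, 0.3, 0, 0, 0, 0], [0.2, 0, 0.4, 0, 0, 0, 0], [0.2, 0, 0.45, 0, 0, 0, 0], [0.2, 0, 0.45, 0, 0, 0, 0]])

```text
time: 18.1
position: [0.6266, 0.1455, 0.2017]
tool_rot: [0.499, 0.501, -0.501, -0.499]
ft_force: [-0.7, 0.6, 3.4]
grip_width: 0.0334
```

Call:
carry_out(moves=[[0.45, 0, 0, 0, 0, 0, 0], [0.55, 0, 0, 0, 0, 0, 0], [0.6, 0, 0, 0, 0, 0, 0], [0.6, 0, 0, 0, 0, 0, 0], [0.6, 0, 0, 0, 0, 0, 0], [0.6, 0, -1, 0, 0, 0, 0], [0.6, 0, -3, 0, 0, 0, 0], [0.6, 0, -6, 0, 0, 0, 0], [0.6, 0, -10, 0, 0, 0, 0], [0.6, -2, -13, 4, 0, 0, 0], [0.6, -6, -13, 8, 0, 0, 0], [0.6, -11, -13, 11, 0, 0, 0], [0.6, -16, -13, 13, 0, 0, 0], [0.6, -20, -13, 15, 0, 0, 0], [0.6, -24, -13, 15, 0, 0, 0], [0.6, -28, -13, 15, 0, 0, 0], [0.6, -30, -13, 15, 0, 0, 0], [0.6, -30, -13, 15, 0, 0, 0], [0.6, -30, -13, 15, 0, 0, 0]])

```text
time: 20.0
position: [0.477, -0.155, 0.3315]
tool_rot: [0.499, 0.501, -0.5, -0.5]
ft_force: [-0.6, 0.5, 0.6]
grip_width: 0.0529
```

Run:
```python
from rel import *
show()
import cv2
for n in("side","top"):
    im=robot.camera(n)[:,:,::-1].copy();cv2.imwrite(f"pics/{n}12.png",im)
    a,b,c,d=(80,220,280,440) if n=="side" else (90,220,120,300)
    cv2.imwrite(f"pics/{n}12c.png",cv2.resize(im[a:b,c:d],None,fx=4,fy=4,interpolation=3))
```

```text
t 20.0 pos [ 0.477  -0.155   0.3315] F [-0.63  0.54  0.59] M [ 0.07 -0.02  0.05] w 0.0529 az 90.11 down [ 0.0003  0.0006 -1.    ]
```

View pics/side12c.png

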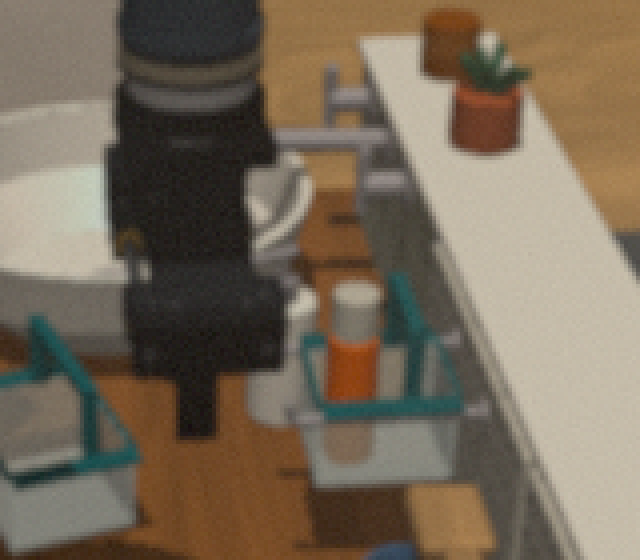

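View pics/top12c.png

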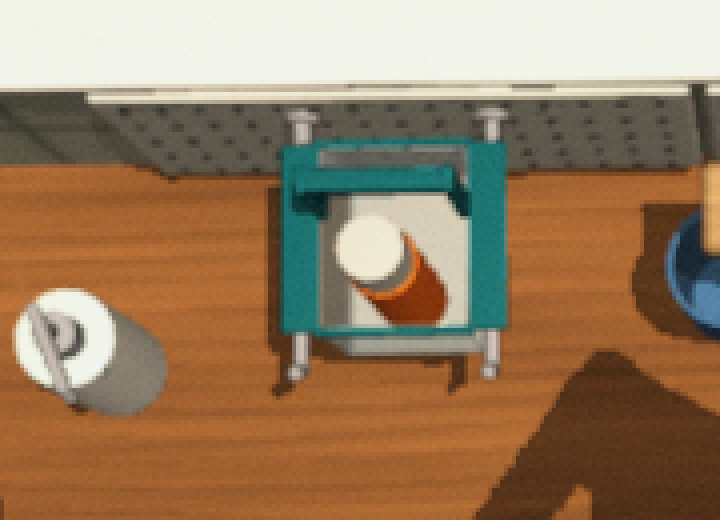

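View pics/top12.png

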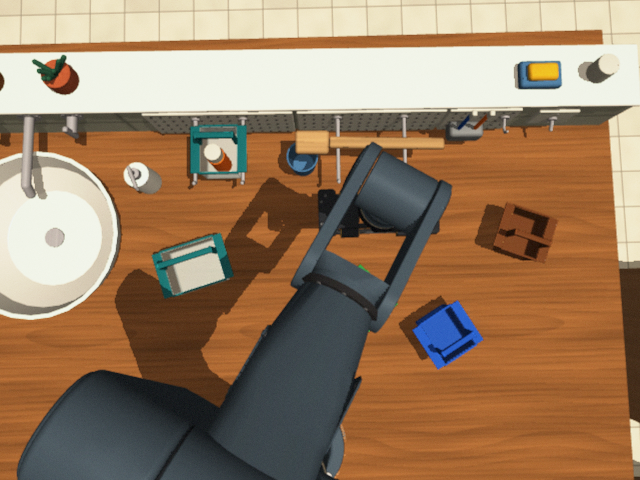

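Run:
```python
from rel import *
import cv2
print("cap",at("top",(212.5,152),.207),"base proj for upright at that xy", proj("top",np.r_[at("top",(212.5,152),.207)[:2]-[.019,0],.074]), "tri",tri((212.5,152),(280+358/4,80+293/4)))
L=[(120+283/4,90+144/4),(120+506/4,90+141/4),(120+281/4,90+333/4),(120+507/4,90+328/4)]
X=np.array([at("top",u,.144)[:2] for u in L]);print(X.round(4),X.mean(0))
a=cv2.imread("pics/top0.png");b=cv2.imread("pics/top12.png")
for n,(x,y,w,h) in dict(pump=(120,160,45,35),tumbler=(283,138,40,40),brush=(293,128,155,28),large=(150,230,85,70)).items():
    t=a[y:y+h,x:x+w];r=cv2.matchTemplate(b[y-8:y+h+8,x-8:x+w+8],t,cv2.TM_CCOEFF_NORMED);_,m,_,l=cv2.minMaxLoc(r);print(n,round(m,3),l[0]-8,l[1]-8)
show()
```

```text
cap [0.62710539 0.14581346 0.207     ] base proj for upright at that xy (np.float64(223.99845220621728), np.float64(173.83872321289255)) tri (array([0.62762895, 0.14629106, 0.20447771]), np.float64(0.00011369888215315393))
[[0.6982 0.2029]
 [0.6969 0.0858]
 [0.5978 0.2044]
 [0.5975 0.0866]] [0.64761233 0.14494536]
pump 0.998 0 0
tumbler 0.998 0 0
brush 0.956 0 0
large 0.914 0 0
t 20.1 pos [ 0.477  -0.1538  0.3313] F [0.44 1.01 0.18] M [0.03 0.03 0.  ] w 0.0524 az 90.25 down [-0.0002  0.0007 -1.    ]
```

Run:
```python
from rig import robot
print(robot.hand_in())
```

```text
the job is handed in; nothing more can be done
None
```

The small clear caddy now hangs by its side lips on the free close pair of pegs on the left, with the orange bottle standing upright in its front bay. I handed the job in at about 20 s of the 64 s allowed.

**Caddy:** its centre measures (0.648, 0.145) m, about 64 mm in front of the board, inside the 50–80 mm asked for. It looks level in both views.

**Bottle:** the cap top measures (0.627, 0.146) m. That is the middle of the bay, with the height within 3 mm of a bottle standing upright on the caddy floor.

**Left alone:** the pump, tumbler, brush and large caddy show no shift (0 px) against the first picture. The match was a little weaker for the brush (0.956) and large caddy (0.914), which I put down to the arm's shadow and the arm itself being partly in view. The green caddy was hidden under the arm in the last top view, so I did not check it again there.

The gripper was clear of everything at hand-in. No check failed.

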